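# Run the tokens through the hand-cranked counter

### The arm

A 7-joint arm with a two-finger parallel gripper is mounted at the origin on the work surface. World frame = base frame: x ahead of the robot, y to its left, z up, the work surface at z = 0. Lengths are in m, angles in degrees, forces in N, time in s.
With the tool pointing down it reaches from about 0.4 to 0.9 m from the base axis. Payload 5.5 kg.
Tool frame: the origin (TCP) lies on the mounting face of the last link; the fingertips stand 173 mm ahead of it and the grasp point (between the pads) lies 155 mm ahead of it; z points along the fingers, y is the line along which they close (so a half turn about z gives the same grasp; the last joint's range is limited). The gripper opens to 85 mm and grips with 20 to 120 N. Pads are 22 mm wide; open, the fingers measure 114 mm over their backs; the gripper's body (76 mm by 85 mm) begins 54 mm behind the grasp point. The pads swing forward as they close: fully open they stand 13 mm farther back than shut.
Start: joints at [90.825, 28.699, -24.465, 88.831, 12.651, 65.22, -12.049], TCP at [0.16, -0.63, 0.405] pointing down, gripper open.
Joint ranges: [-164.97, 164.97], [-17.58, 116.51], [-87.97, 89.64], [11.32, 138.91], [-80.73, 260.73], [10.89, 115.49], [-147.41, 147.41]. Speed limits (degrees/s): [147.25, 147.25, 180, 180, 180, 180, 180].

### API

Orientations are given as a 3x3 rotation matrix whose columns are the frame's x, y, z axes.
In Python, from rig import state, eyes, sign_off gives the robot as it stands.
- The arm moves only by the tool servo_tool, never from a script. Its argument "deltas" is a list of rows, each a list of 6 numbers: the shift along the world's x, y, z in units of 60 mm (1.0 is 60 mm), then the turn, a rotation vector about the world's x, y, z in units of 5 degrees (1.0 is 5 degrees). In form: [[tx, ty, tz, wx, wy, wz], ...]. A call has 1 to 12 rows; each row shifts and turns the commanded pose from where the row before left it; what a row does not reach is not made up. A row lasts 1/8 s, in which the tool goes at most 62.5 mm and 10.7 degrees, less where a joint would pass 70% of its speed; a pose out of reach is approached as far as the arm can. A call is refused whole if a number of a shift passes 1 or a number of a turn 1, either way. A call with a gripper value outside its range is refused whole. "claw" is the opening, from -1 (shut) to 1 (fully open), set as the call begins (left out, the last holds). The fingers move at their own pace and stop on an object; the grip force is fixed at half the most. Time passes only in rows, so rows that do not move let the fingers close. It gives the time, the measured TCP pose, the force, the opening and the grip force at its end, in the units of the state.
- state(): the state, without advancing time (a new reading comes with each control period).
- eyes.read_camera(name): name is "side" or "top" or "wrist"; returns a dict with "color" (420x560x3 uint8, red, green, blue), "depth" (420x560 float32, m along the optical axis (not along the pixel's ray), 0 where there is no reading), "fx", "fy", "cx", "cy" (pixels), "R" (3x3) and "t" (3): a world point X has camera coordinates R X + t. Camera axes: x right, y down, z forward; pixel columns grow to the right and rows downward; lengths in m; the calibration is good to about 2 mm. The wrist camera is an equidistant fisheye: a pixel r from the principal point sees the ray r / f radians off the axis. A picture is of the moment at which its call begins.
- sign_off(): hands the job in; it is judged then, once.
The state is a dict: "time_s": time; "qpos": joint angles; "qd": joint speeds; "effort": joint torques, N m; "position": TCP position; "eef_rot": TCP orientation; "contact_force": force on the tool from outside, world axes, zero at the start; "ft_torque": the same for the moment, N m; "width": opening from 0.0 (shut) to 1.0 (fully open); "finger_force": force on a finger pad.
Only numpy, scipy, OpenCV 4.12 (cv2) and the standard library are available. Lean on these libraries where they do the work, as an engineer would, in place of code of your own. Each camera call takes 0.05 s, during which the arm holds its last target. There are 200 camera calls.

### The job

Pick the stray washer out from among the tokens on the token counter's inspection pan and put it in the small steel dish. Then sweep all three tokens off the pan into the hopper, and turn the hand crank until every token has dropped through into the clear collecting box underneath. Keep the washer out of the hopper and do not knock away the measuring cup, screwdriver, padlock or brush that lie round the machine.

Things in the scene. Friction and masses are not known exactly. Their poses are not given: they have to be found in the camera images.
- machine: Hand-cranked token counter, grey, fixed to the table (place and yaw vary). Origin: on the hopper's vertical axis at table level. Axes: z up, +y from the hopper along the inspection pan, -y to the crank, x across the pan, roughly away from the robot. Coordinates in mm below are in this frame. Column under the crank: 86 x 86, top z 130, centred at y -175.
- pan (a point): Inspection pan, a flat dark steel tray: this is the middle of its floor (y 188, z 107). Floor runs from the open lip by the hopper (y 80) to the end rim at y 318, inside width 104 (x -52 to 52), rims 12 high; close to the lip the rims draw in to 94. Axes as the machine's.
- lip (a point): Middle of the pan's open edge, on the pan floor (y 80, z 107). The edge is cut round along the hopper (at x 45 or -45 it lies at y 66): what is pushed over it drops 22 mm into the hopper. Axes as the machine's.
- hopper (a point): Centre of the hopper floor (z 85): a round bowl of inner radius 80, rim z 135, with a fixed clear guard cover at z 135 to 139 over y -88 to 10, so only the part beside the lip is open from above. A three-armed rotor (hub radius 14, arms 12 high) pushes tokens round to the outlet on the far side from the lip. It turns once for three crank turns: 1.5 to 3 crank turns clear it.
- bin (a point): Centre of the inner floor (y -45, z 27) of the clear open-topped collecting box, 158 x 78 inside and 27 deep, fixed in a bay under the hopper's outlet (a hole 52 x 65). Tokens drop in from z 80; one that is through lies below z 62. Axes as the machine's.
- crank_axis (a point): Point on the crank's vertical axis (y -175), at the height of the middle of the grip, 185 mm above the table.
- crank_knob (a point): Middle of the crank's upright black grip: a round sleeve, 22 mm across, 47 mm tall (157 to 204 mm above the table), that revolves freely on its spindle. It runs on a circle of 55 mm radius about crank_axis. Top of the steel arm below it: 155 mm. Nothing else near that circle is higher than 157 mm.
- handle (a joint): Angle of the crank in rad, growing counterclockwise seen from above, starts anywhere, counts on over full turns; at 0 the grip lies on the machine's +x side of the axis. It turns freely either way (both ways feed) with about 3 N at the grip (up to 9 N while it drags tokens round), and stays where it is left.
- washer: Stray heavy flat washer of plain steel, 36 mm across, 6 mm thick, with an open hole of 15 mm; about 40 g. Origin: centre of its underside. It lies flat on the inspection pan in line with the tokens, about 42 mm from centre to centre, within 8 mm of the pan's middle line; which of the four places it has varies.
- token1: Plain steel laundry token: solid disc without a hole, 28 mm across, 4 mm thick, 18 g. Origin: centre of its underside. Starts flat on the inspection pan.
- token2: Plain steel laundry token: solid disc without a hole, 28 mm across, 4 mm thick, 18 g. Origin: centre of its underside. Starts flat on the inspection pan.
- token3: Plain steel laundry token: solid disc without a hole, 28 mm across, 4 mm thick, 18 g. Origin: centre of its underside. Starts flat on the inspection pan.
- dish: Small round open steel dish for rejects, 100 mm across, 28 mm high, wall 3 mm (84 mm across at the foot), loose, 0.35 kg; stands on the table between the machine and the robot, beside the pan or beside the crank. Origin: centre of its underside.
- dish_in (a point): Centre of the dish's inner floor.
- scoop_cup: Bystander: white measuring cup, 64 mm across, 50 mm high, origin under its centre; stands where the dish does not.
- screwdriver: Bystander: screwdriver, 190 mm long, lying in front of the hopper.
- padlock: Bystander: brass padlock lying flat, 45 x 70 x 22 mm.
- brush: Bystander: hand brush, 200 mm, lying to the right of the crank.

How it is judged:
By the outcome, as a careful person would: the job done as asked, in the order asked, and still so for the second after the job is handed in, with the robot touching nothing.
It also fails if it takes over 72 s, if anything falls off the work surface, if the arm or the gripper's body presses on something with over 40 N, if the wrist force passes 120 N, or if a joint passes its speed limit or range.

## Working session

There is one attempt and no reset: what is moved stays moved. The work goes in short steps, Python scripts to look and compute and a tool call to move; the robot and the scene stay as the last step left them, time stands still between calls to the robot, and variables do not carry over. Pictures are saved under pics/ and viewed, at most 10 in all, crops included, and the job is handed in when it is done.

Besides the shell and the picture viewer there is one more tool, called after ">>>" by a JSON object that holds its "op" and its "data", one argument or row to a line. servo_tool: Moves the arm, as the interface text tells. Its arguments: {"type":"object","properties":{"deltas":{"type":"array"},"claw":{"type":"number"}},"required":["deltas"]}

```bash
mkdir -p pics; ls
cat > h.py <<'E'
import numpy as np, cv2
from rig import state, eyes, sign_off
def cam(n,save=None):
    c=eyes.read_camera(n)
    if save: cv2.imwrite(f'pics/{save}.png',c['color'][:,:,::-1]); np.savez(f'pics/{save}.npz',**c)
    return c
def pts(c):
    "world points for all pixels from depth (pinhole)"
    v,u=np.mgrid[:420,:560]; d=c['depth']
    X=np.stack([(u-c['cx'])/c['fx']*d,(v-c['cy'])/c['fy']*d,d],-1)
    return (X-c['t'])@c['R']
def ray(c,u,v,fish=False):
    x,y=(u-c['cx'])/c['fx'],(v-c['cy'])/c['fy']
    if fish:
        r=np.hypot(x,y); s=np.sin(r)/max(r,1e-9); d=np.array([x*s,y*s,np.cos(r)])
    else: d=np.array([x,y,1.])
    return -c['R'].T@c['t'], c['R'].T@d
def atz(c,u,v,z,fish=False):
    o,d=ray(c,u,v,fish); return o+d*(z-o[2])/d[2]
E
python3 - <<'E'
from h import *
for n in('top','side','wrist'):
    c=cam(n,n+'0'); print(n,c['fx'],c['cx'],c['cy'],-c['R'].T@c['t'],c['R'].round(3).tolist())
a=[cv2.imread(f'pics/{n}0.png') for n in('top','side')]
s=state(); print(s)
E
```

```text
pics
top 385.0764759557699 274.60967686635666 215.75904617507416 [ 0.48387093 -0.01139169  1.1120786 ] [[0.001, -1.0, -0.022], [-0.998, 0.001, -0.062], [0.062, 0.022, -0.998]]
side 479.6525109384003 283.97583220957586 208.77372631651014 [0.10649981 1.00473761 1.11866351] [[-0.929, -0.37, -0.011], [-0.237, 0.619, -0.749], [0.284, -0.693, -0.663]]
wrist 325.19226210127806 281.96873253488303 213.64124452633206 [ 0.22234207 -0.6140829   0.37287858] [[0.246, -0.969, -0.002], [-0.936, -0.238, 0.26], [-0.253, -0.063, -0.966]]
{'time_s': 0.15, 'qpos': array([ 90.82591764,  28.74188096, -24.45575101,  88.87832811,
        12.65089025,  65.22120802, -12.05013066]), 'qd': array([-0.04769111, -0.20162239,  0.03931235, -0.23282336,  0.03614178,
       -0.01176766,  0.01063847]), 'effort': array([-6.58274599e-03, -5.70040083e+01, -5.82539901e+00, -2.81279325e+01,
        1.05631075e-02,  7.98400550e-03, -4.20776348e-05]), 'position': array([ 0.15993915, -0.62972339,  0.40388884]), 'eef_rot': array([[ 9.69204585e-01,  2.46256703e-01, -3.28261634e-04],
       [ 2.46256916e-01, -9.69203415e-01,  1.50713950e-03],
       [ 5.29909091e-05, -1.54156322e-03, -9.99998810e-01]]), 'contact_force': array([ 0.55061442, -0.2846261 , -0.13038449]), 'ft_torque': array([ 0.0377416 , -0.02266787, -0.01108333]), 'finger_force': 0.0, 'width': 1.0006065457385398}
```

View pics/top0.png

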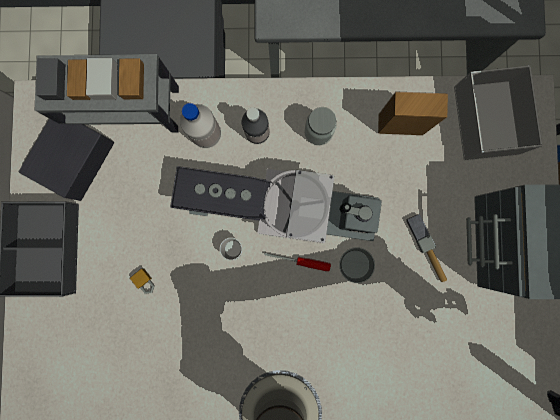

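View pics/side0.png

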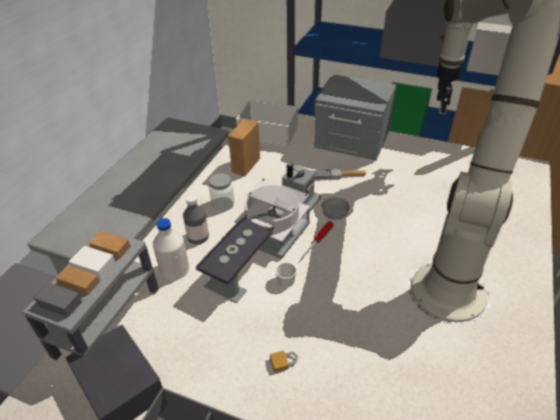

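The top view shows the discs at about (200,189), (215,190), (230,194) and (246,196), with the washer apparently second from the left. The hopper is at (298,203), the crank column near (357,213), the dish at (357,265) and the cup at (230,247). The side view shows the same row, with the washer near (232,249). I'll zoom in next.

Run:
```python
from h import *
t=cv2.imread('pics/top0.png')[150:290,160:400]; s=cv2.imread('pics/side0.png')[150:290,190:360]
a=cv2.resize(t,None,fx=3.3,fy=3.3,interpolation=cv2.INTER_CUBIC)[:300]
A=cv2.resize(t[10:90],(780,260),interpolation=cv2.INTER_CUBIC)   # 3.25x
B=cv2.resize(s[:,:],None,fx=2.4,fy=2.4,interpolation=cv2.INTER_CUBIC)
im=np.zeros((600,800,3),np.uint8); im[:260,:780]=A; im[262:262+B.shape[0],:B.shape[1]]=B
cv2.imwrite('pics/crop1.png',im)
c=dict(np.load('pics/top0.npz')); P=pts(c)
for u,v in [(200,189),(215,190),(208,190),(230,194),(246,196),(180,200),(260,190),(347,208),(357,213),(357,265),(230,247),(298,203),(370,195),(372,232)]: print((u,v),P[v,u].round(4))
s=dict(np.load('pics/side0.npz')); P=pts(s)
for u,v in [(232,249),(290,172),(287,272),(335,207),(270,210)]: print('s',(u,v),P[v,u].round(4))
```

```text
(200, 189) [0.6168 0.2066 0.1109]
(215, 190) [0.6144 0.1675 0.1083]
(208, 190) [0.6145 0.186  0.1083]
(230, 194) [0.6034 0.1274 0.1114]
(246, 196) [0.598  0.0853 0.1119]
(180, 200) [0.5884 0.2603 0.1061]
(260, 190) [0.6143 0.0489 0.1075]
(347, 208) [ 0.5586 -0.162   0.2053]
(357, 213) [ 0.5505 -0.1957  0.1509]
(357, 265) [ 0.4123 -0.2218  0.0052]
(230, 247) [0.463  0.1408 0.0055]
(298, 203) [ 0.5773 -0.0496  0.1343]
(370, 195) [ 0.6134 -0.2633 -0.0024]
(372, 232) [ 0.5042 -0.2426  0.1055]
s (232, 249) [0.6145 0.1672 0.1086]
s (290, 172) [ 0.5576 -0.1531  0.1771]
s (287, 272) [0.4641 0.1148 0.0137]
s (335, 207) [ 0.4203 -0.2362  0.001 ]
s (270, 210) [ 0.5822 -0.0389  0.0993]
```

View pics/crop1.png

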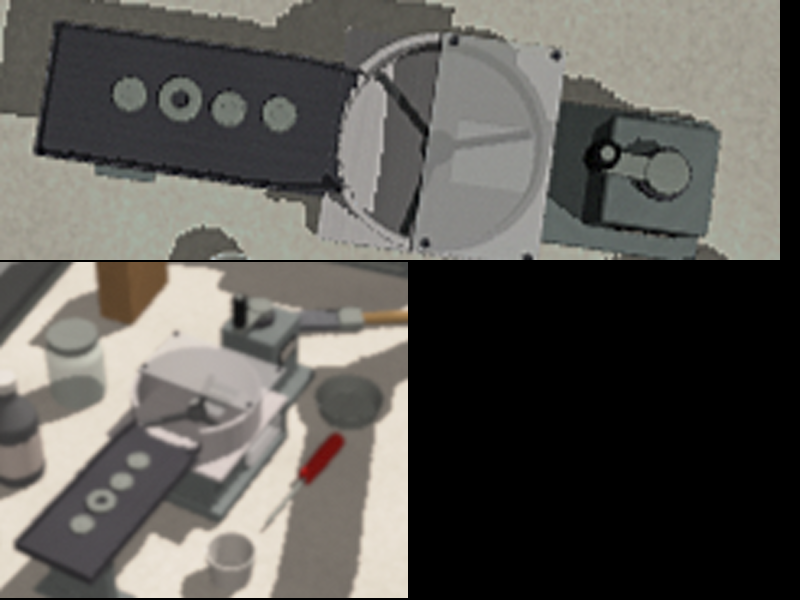

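The crop confirms it: the washer is the second disc from the pan's free end, at crop (180,99). The crank grip is at crop (603,155), the crank hub at (667,175), and the lip is near crop x 345.

Run:
```python
from h import *
for n,z in(('top',1),('side',1)):
    c=dict(np.load(f'pics/{n}0.npz')); P=pts(c); Z=P[...,2]; g=c['color'].mean(-1)
    roi=(P[...,0]>.5)&(P[...,0]<.72)
    # discs: bright & z ~ .11
    m=(roi&(Z>.1)&(Z<.118)&(P[...,1]>.06)&(P[...,1]<.3)&(g>95)).astype(np.uint8)
    k,l,st,ce=cv2.connectedComponentsWithStats(m)
    for i in range(1,k):
        if st[i,4]>20:
            q=P[l==i]; zz=np.median(q[:,2]); print(n,'disc',st[i],atz(c,*ce[i],.112).round(4),'medz',zz.round(4), 'depthmean',q.mean(0).round(4))
    pm=roi&(Z>.1)&(Z<.125)&(P[...,1]>.035)&(P[...,1]<.32)
    r=cv2.minAreaRect((P[pm][:,:2]*1000).astype(np.float32)); print(n,'pan',r)
    print(cv2.boxPoints(r).round(1).tolist())
    km=roi&(Z>.195)&(Z<.215)&(P[...,1]<-.1); print(n,'knob',P[km].mean(0).round(4),km.sum(), P[km].min(0).round(3),P[km].max(0).round(3))
    dm=(P[...,0]>.33)&(P[...,0]<.5)&(P[...,1]<-.15)&(P[...,1]>-.32)&(Z>.02)&(Z<.035)
    print(n,'dish',dm.sum(),cv2.minEnclosingCircle((P[dm][:,:2]*1000).astype(np.float32)))
    cm=(P[...,0]>.4)&(P[...,0]<.51)&(P[...,1]<.2)&(P[...,1]>.07)&(Z>.04)&(Z<.06)
    print(n,'cup',cv2.minEnclosingCircle((P[cm][:,:2]*1000).astype(np.float32)))
    hm=roi&(Z>.128)&(Z<.142)&(P[...,1]>-.14)&(P[...,1]<.06)
    print(n,'hop',cv2.minEnclosingCircle((P[hm][:,:2]*1000).astype(np.float32)),P[hm].mean(0))
    col=(P[...,0]>.45)&(P[...,0]<.65)&(Z>.12)&(Z<.14)&(P[...,1]<-.14)&(P[...,1]>-.3)
    print(n,'col',cv2.minAreaRect((P[col][:,:2]*1000).astype(np.float32)))
```

```text
top disc [195 184  10  10  79] [0.6181 0.2076 0.112 ] medz 0.1104 depthmean [0.6183 0.208  0.1106]
top disc [209 184  13  13 102] [0.6141 0.1665 0.112 ] medz 0.1125 depthmean [0.614  0.1664 0.1125]
top disc [226 189   9  10  75] [0.6055 0.1273 0.112 ] medz 0.1111 depthmean [0.6057 0.1274 0.1111]
top disc [241 190  10  10  80] [0.6017 0.0865 0.112 ] medz 0.1108 depthmean [0.6019 0.0866 0.1109]
top pan ((605.5810546875, 152.7552490234375), (249.6975555419922, 110.29480743408203), 81.6734619140625)
[[532.9000244140625, 37.20000076293945], [642.0999755859375, 21.200000762939453], [678.2000122070312, 268.29998779296875], [569.0999755859375, 284.29998779296875]]
top knob [ 0.5562 -0.5141  0.2061] 616 [ 0.5   -0.572  0.195] [ 0.612 -0.149  0.215]
top dish 334 ((442.0824890136719, -211.2559051513672), 76.846435546875)
top cup ((460.1661682128906, 133.91024780273438), 31.517549514770508)
top hop ((585.0889892578125, -56.95976638793945), 103.39997863769531) [ 0.57830465 -0.07548064  0.13880791]
top col ((551.3683471679688, -214.4967498779297), (86.18290710449219, 85.77039337158203), 81.2652969
[... 393 characters left out ...]
0.2105 0.1103]
side pan ((605.2271118164062, 154.27981567382812), (258.2724914550781, 115.13783264160156), 80.83345794677734)
[[527.7999877929688, 36.0], [641.5, 17.600000381469727], [682.5999755859375, 272.6000061035156], [569.0, 290.8999938964844]]
side knob [ 0.5827 -0.8243  0.2056] 318 [ 0.5   -1.664  0.195] [ 0.718 -0.143  0.215]
side dish 193 ((437.0162353515625, -220.63327026367188), 72.88932800292969)
side cup ((459.85235595703125, 136.5348663330078), 34.191001892089844)
side hop ((581.2801513671875, -53.48716354370117), 103.008056640625) [ 0.57637033 -0.06591888  0.13831913]
side col ((551.9027709960938, -209.79690551757812), (91.8686752319336, 87.32597351074219), 82.34056091308594)
```

>>> {"op": "servo_tool", "data": {
  "deltas": [
    [0.3,0.5,0,0,0,0.5],
    [0.48,0.82,0,0,0,0.9],
    [0.48,0.82,0,0,0,0.9],
    [0.48,0.82,0,0,0,0.9],
    [0.48,0.82,0,0,0,0.9],
    [0.48,0.82,0,0,0,0.9],
    [0.48,0.82,0,0,0,0.9],
    [0.48,0.82,0,0,0,0.9],
    [0.48,0.82,0,0,0,0.9],
    [0.48,0.82,0,0,0,0.9],
    [0.48,0.82,0,0,0,0.9],
    [0.48,0.82,0,0,0,0.9]
  ],
  "claw": 0.18
}}

```text
time_s: 1.65
position: [0.4954, -0.0574, 0.4048]
eef_rot: [[0.401, 0.916, 0.0], [0.916, -0.401, -0.001], [-0.0, 0.0, -1.0]]
contact_force: [0.2, -1.3, -0.9]
width: 0.587
finger_force: 0.0
```

>>> {"op": "servo_tool", "data": {
  "deltas": [
    [0.48,0.82,-0.2,0,0,0.9],
    [0.48,0.82,-0.3,0,0,0.9],
    [0.48,0.82,-0.3,0,0,0.9],
    [0.3,0.5,0,0,0,0.3],
    [0,0,0,0,0,0],
    [0,0,0,0,0,0]
  ]
}}

```text
time_s: 2.4
position: [0.599, 0.1183, 0.3562]
eef_rot: [[0.152, 0.988, -0.001], [0.988, -0.152, -0.001], [-0.001, -0.001, -1.0]]
contact_force: [0.1, 0.2, 0.6]
width: 0.587
finger_force: 0.0
```

Run:
```python
from h import *
cam('wrist','w1'); s=state(); print(s['position'],s['eef_rot'].round(4).tolist(),s['width'],s['qpos'].round(1),s['time_s'])
```

```text
[0.59907675 0.11755088 0.3564165 ] [[0.1534, 0.9882, -0.0006], [0.9882, -0.1534, -0.0012], [-0.0013, -0.0004, -1.0]] 0.5873206694379851 [ 22.8  34.9 -50.9  96.8  29.9  63.  -46. ] 2.45
```

View pics/w1.png

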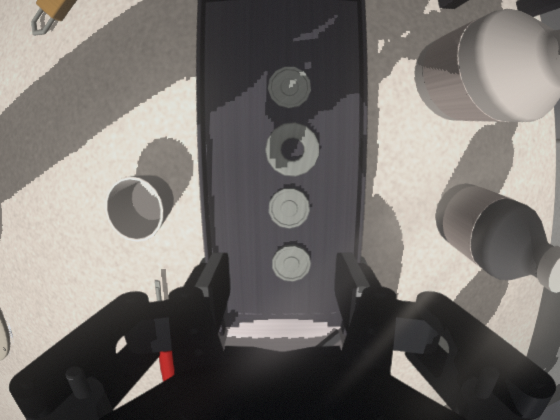

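The wrist view is aligned with the pan. Token A is at (290,88), the washer at (293,149) with a clear hole, token B at (290,209) and token C at (292,263). The lip is the bright edge near row 325.

Run:
```python
from h import *
c=dict(np.load('pics/w1.npz'));s=state()
ang=[]
O=np.array([.5775,-.039]);yh=np.array([.147,.989]);xh=np.array([.989,-.147])
def M(p): d=np.array(p)[:2]-O; return (np.array([d@xh,d@yh])*1e3).round(1)
for n,u,v,z in[('A',290,88,.111),('W',293,149,.113),('B',290,209,.111),('C',292,263,.111),('L150',206,150,.119),('R150',365,150,.119),('L60',199,60,.119),('R60',366,60,.119),('L230',206.5,230,.119),('R230',359,230,.119)]:
    p=atz(c,u,v,z,True); print(n,p.round(4),M(p),'depth',c['depth'][int(v),int(u)])
t=dict(np.load('pics/top0.npz'))
def tri(a,b):
    (o1,d1),(o2,d2)=a,b; A=np.stack([d1,-d2],1); k=np.linalg.lstsq(A,o2-o1,rcond=None)[0]; p,q=o1+k[0]*d1,o2+k[1]*d2; return ((p+q)/2).round(4),np.linalg.norm(p-q).round(4)
print('tri W',tri(ray(c,293,149,True),ray(t,160+180/3.25-.3,160+99/3.25-.3)))
for nm,u,v,z in(('knob',160+603/3.25,160+154/3.25,.204),('hub',160+667/3.25,160+175/3.25,.16),('dish',357,265,.028)):
    print(nm,atz(t,u,v,z).round(4))
# dish by hough in top
g=cv2.cvtColor(t['color'],cv2.COLOR_RGB2GRAY)[235:295,325:390]; g=cv2.resize(g,None,fx=4,fy=4,interpolation=cv2.INTER_CUBIC)
h=cv2.HoughCircles(g,cv2.HOUGH_GRADIENT,1,50,param1=80,param2=15,minRadius=55,maxRadius=85); 
for x,y,r in h[0][:3]: print('dishH',x,y,r,atz(t,325+x/4,235+y/4,.028))
```

```text
A [0.6167 0.2078 0.111 ] [  2.5 249.8] depth 0.19940192
W [0.6125 0.1677 0.113 ] [  4.3 209.6] depth 0.21553257
B [0.6046 0.1277 0.111 ] [  2.3 168.8] depth 0.22090688
C [0.6003 0.0879 0.111 ] [  3.9 128.8] depth 0.2314814
L150 [0.5572 0.1767 0.119 ] [-51.8 210.4] depth 0.21329218
R150 [0.6585 0.1613 0.119 ] [ 50.7 210. ] depth 0.20262986
L60 [0.5622 0.2359 0.119 ] [-55.6 269.6] depth 0.18824956
R60 [0.6675 0.2197 0.119 ] [ 51. 269.] depth 0.18748936
L230 [0.5466 0.1238 0.119 ] [-54.5 156.5] depth 0.21752372
R230 [0.6491 0.1081 0.119 ] [ 49.2 156. ] depth 0.21671055
tri W (array([0.6132, 0.1672, 0.1098]), np.float64(0.0013))
knob [ 0.5601 -0.1588  0.204 ]
hub [ 0.5478 -0.2142  0.16  ]
dish [ 0.4138 -0.2175  0.028 ]
dishH 122.5 118.5 56.3 [ 0.41484968 -0.2136888   0.028     ]
```

>>> {"op": "servo_tool", "data": {
  "deltas": [
    [0.12,0.42,-0.3,0,0,0.07],
    [0.11,0.4,-0.4,0,0,0],
    [0,0,-0.3,0,0,0],
    [0,0,-0.12,0,0,0],
    [0,0,0,0,0,0]
  ],
  "claw": 0.05
}}

```text
time_s: 3.08
position: [0.6132, 0.1661, 0.2892]
eef_rot: [[0.148, 0.989, -0.001], [0.989, -0.148, -0.001], [-0.001, -0.001, -1.0]]
contact_force: [0.1, -0.3, -0.0]
width: 0.527
finger_force: 0.0
```

Run:
```python
from h import *
cam('wrist','w2'); s=state(); print(s['position'],s['width'],s['contact_force'])
```

```text
[0.61339362 0.16655297 0.28985616] 0.5249799559200762 [ 0.38599992 -0.43191801  0.07893143]
```

View pics/w2.png

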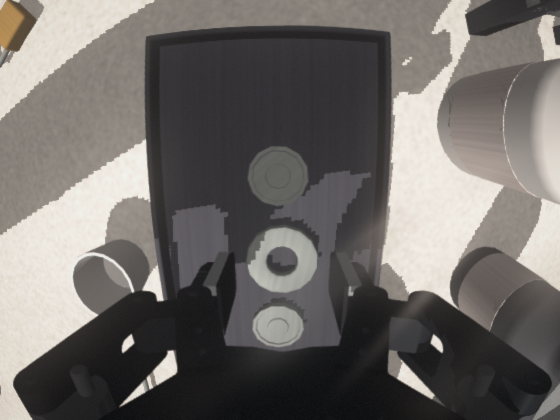

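The washer is centred between the pads, at (283,259) with the pads at columns 230 and 340. I'll check its position along y and then descend.

Run:
```python
from h import *
c=dict(np.load('pics/w2.npz'))
print(atz(c,283,259,.113,True),atz(c,280,261,.107,True),atz(c,278,176,.111,True))
```

```text
[0.61286365 0.16888927 0.113     ] [0.61083709 0.16548315 0.107     ] [0.61649389 0.20880361 0.111     ]
```

>>> {"op": "servo_tool", "data": {
  "deltas": [
    [0,0,-0.06,0,0,0],
    [0,0,-0.05,0,0,0],
    [0,0,0,0,0,0]
  ]
}}

```text
time_s: 3.5
position: [0.613, 0.1679, 0.2828]
eef_rot: [[0.146, 0.989, -0.0], [0.989, -0.146, -0.0], [-0.0, -0.0, -1.0]]
contact_force: [-0.2, -0.3, 0.0]
width: 0.528
finger_force: 0.0
```

>>> {"op": "servo_tool", "data": {
  "deltas": [
    [0,0,-0.035,0,0,0],
    [0,0,-0.03,0,0,0],
    [0,0,0,0,0,0]
  ]
}}

```text
time_s: 3.88
position: [0.613, 0.168, 0.2788]
eef_rot: [[0.146, 0.989, -0.0], [0.989, -0.146, -0.0], [-0.0, -0.0, -1.0]]
contact_force: [0.3, -0.7, -0.8]
width: 0.524
finger_force: 0.0
```

>>> {"op": "servo_tool", "data": {
  "deltas": [
    [0,0,0,0,0,0],
    [0,0,0,0,0,0],
    [0,0,0,0,0,0],
    [0,0,0,0,0,0]
  ],
  "claw": -1
}}

```text
time_s: 4.38
position: [0.6135, 0.1684, 0.2801]
eef_rot: [[0.146, 0.989, 0.002], [0.989, -0.146, 0.001], [0.001, 0.002, -1.0]]
contact_force: [0.2, 0.1, 4.5]
width: 0.379
finger_force: 60.2
```

>>> {"op": "servo_tool", "data": {
  "deltas": [
    [0,0,0.15,0,0,0],
    [0,0,0.5,0,0,0],
    [0,0,0.6,0,0,0],
    [0,0,0.3,0,0,0],
    [0,0,0,0,0,0]
  ]
}}

```text
time_s: 5.0
position: [0.6134, 0.1682, 0.3733]
eef_rot: [[0.146, 0.989, 0.002], [0.989, -0.146, 0.0], [0.001, 0.002, -1.0]]
contact_force: [-0.3, -0.4, -1.1]
width: 0.377
finger_force: 59.6
```

Run:
```python
from h import *
cam('wrist','w3'); s=state(); print(s['position'],s['width'],s['finger_force'],s['contact_force'])
```

```text
[0.61300056 0.16781039 0.37179313] 0.38008587297819907 59.61110819131136 [-0.31382746 -1.1005052  -1.25670431]
```

View pics/w3.png

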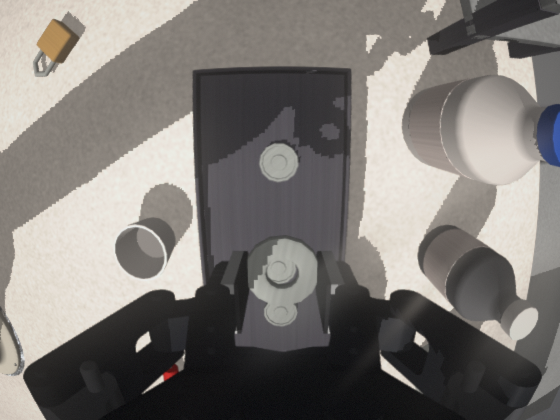

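The wrist view shows the washer held between the pads at (282,270). The two tokens it left behind are at (279,161) and (281,314). Next I move to the dish.

>>> {"op": "servo_tool", "data": {
  "deltas": [
    [-0.2,-0.4,0,0,0,0],
    [-0.42,-0.8,0,0,0,0],
    [-0.42,-0.8,0,0,0,0],
    [-0.42,-0.8,0,0,0,0],
    [-0.42,-0.8,0,0,0,0],
    [-0.42,-0.8,0,0,0,0],
    [-0.42,-0.8,0,0,0,0],
    [-0.42,-0.8,0,0,0,0],
    [-0.2,-0.4,0,0,0,0],
    [0,0,0,0,0,0],
    [0,0,0,0,0,0]
  ]
}}

```text
time_s: 6.42
position: [0.4126, -0.2152, 0.3713]
eef_rot: [[0.145, 0.989, -0.001], [0.989, -0.145, 0.001], [0.001, -0.001, -1.0]]
contact_force: [0.4, 0.3, -0.6]
width: 0.378
finger_force: 59.6
```

```bash
cat >> h.py <<'E'
def fpts(c):
    v,u=np.mgrid[:420,:560]; x,y=(u-c['cx'])/c['fx'],(v-c['cy'])/c['fy']; r=np.hypot(x,y)+1e-9
    k=np.tan(np.minimum(r,1.5))/r; d=c['depth']
    return (np.stack([x*k*d,y*k*d,d],-1)-c['t'])@c['R']
def circ(p):
    A=np.c_[2*p,np.ones(len(p))]; s=np.linalg.lstsq(A,(p**2).sum(1),rcond=None)[0]; return s[:2],np.sqrt(s[2]+s[:2]@s[:2])
E
python3 - <<'E'
from h import *
c=cam('wrist','w4'); s=state(); print(s['position'],s['width'],s['qpos'].round(0),s['time_s'])
for n,P in(('w',fpts(c)),('t',pts(dict(np.load('pics/top0.npz')))),('s',pts(dict(np.load('pics/side0.npz'))))):
    d=np.hypot(P[...,0]-.413,P[...,1]+.217); m=(d<.062)&(P[...,2]>.022)&(P[...,2]<.034); p=P[m][:,:2]
    print(n,m.sum()); 
    if m.sum()>20: print(circ(p),np.percentile(P[m][:,2],95), np.median(P[(d<.03)&(P[...,2]<.02)][:,2]))
E
```

```text
[ 0.41294045 -0.21478462  0.37154622] 0.3767175411019715 [ 73.  18. -57. 116.  18.  56.  -1.] 6.475
w 1342
(array([ 0.41205286, -0.21503712]), np.float64(0.046940415804307835)) 0.028816164858170533 0.002883035867209169
t 190
(array([ 0.41528047, -0.21585934]), np.float64(0.047193674467164395)) 0.030706633139125677 0.0031219808779645716
s 114
(array([ 0.41565768, -0.21181035]), np.float64(0.047533675459796546)) 0.030750370214450942 0.003464355784313747
```

View pics/w4.png

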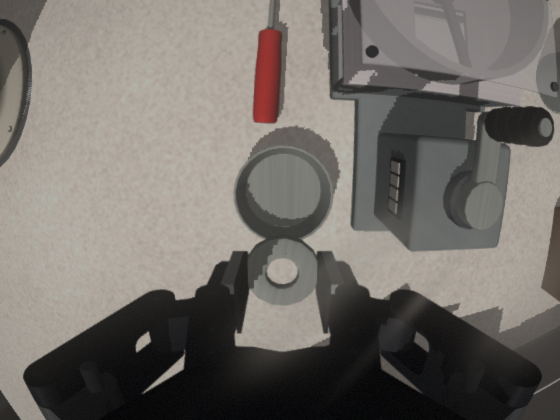

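The washer hangs at (283,270), still held, and the dish is at (284,193). The fitted dish centre matches the TCP position, so I lower and release.

>>> {"op": "servo_tool", "data": {
  "deltas": [
    [-0.03,0,-0.3,0,0,0],
    [0,0,-0.6,0,0,0],
    [0,0,-0.7,0,0,0],
    [0,0,-0.7,0,0,0],
    [0,0,-0.4,0,0,0],
    [0,0,-0.15,0,0,0],
    [0,0,0,0,0,0],
    [0,0,0,0,0,0]
  ]
}}

```text
time_s: 7.48
position: [0.4114, -0.2159, 0.2017]
eef_rot: [[0.146, 0.989, 0.001], [0.989, -0.146, -0.001], [-0.0, 0.001, -1.0]]
contact_force: [0.1, -0.6, 0.1]
width: 0.373
finger_force: 59.7
```

>>> {"op": "servo_tool", "data": {
  "deltas": [
    [0,0,0,0,0,0],
    [0,0,0,0,0,0],
    [0,0,0,0,0,0]
  ],
  "claw": 0.1
}}

```text
time_s: 7.85
position: [0.4109, -0.2162, 0.2014]
eef_rot: [[0.146, 0.989, 0.001], [0.989, -0.146, -0.001], [-0.0, 0.001, -1.0]]
contact_force: [0.2, 1.2, 0.0]
width: 0.551
finger_force: 0.0
```

>>> {"op": "servo_tool", "data": {
  "deltas": [
    [0,0,0.3,0,0,0],
    [0,0,0.7,0,0,0],
    [0,0,0.7,0,0,0],
    [0,0,0.7,0,0,0],
    [0.2,0.3,0.4,0,0,0]
  ]
}}

```text
time_s: 8.48
position: [0.4227, -0.1991, 0.3709]
eef_rot: [[0.149, 0.989, 0.001], [0.989, -0.149, -0.002], [-0.002, 0.001, -1.0]]
contact_force: [0.5, -0.0, -0.6]
width: 0.551
finger_force: 0.0
```

Run:
```python
from h import *
a=cam('wrist','w5')['color'];b=cam('side','s1')['color'];t=cam('top','t1')['color']; s=state(); print(s['position'],s['time_s'])
im=np.vstack([np.hstack([cv2.resize(a[:,:],(400,300)),cv2.resize(b[150:240,290:410],(400,300))]),np.hstack([cv2.resize(t[230:290,320:400],(400,300)),cv2.resize(b[200:290,190:310],(400,300))])])
cv2.imwrite('pics/c2.png',im[:,:,::-1])
```

```text
[ 0.42357633 -0.19746776  0.37018446] 8.625
```

View pics/c2.png

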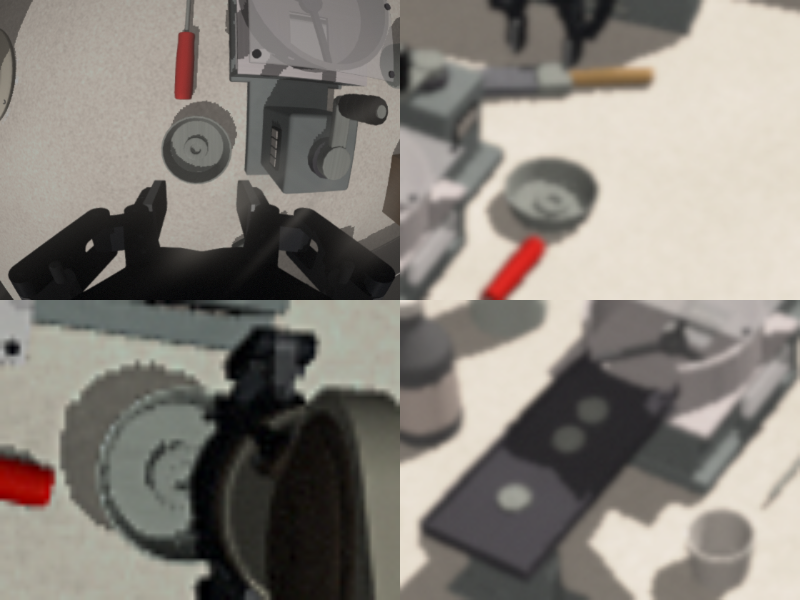

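The washer lies flat in the dish. The tokens are undisturbed on the pan. Now I go behind the far token with the fingers nearly closed.

>>> {"op": "servo_tool", "data": {
  "deltas": [
    [0.2,0.4,0.1,0,0,0],
    [0.37,0.82,0,0,0,0],
    [0.37,0.82,0,0,0,0],
    [0.37,0.82,0,0,0,0],
    [0.37,0.82,0,0,0,0],
    [0.37,0.82,0,0,0,0],
    [0.37,0.82,0,0,0,0],
    [0.37,0.82,0,0,0,0],
    [0.37,0.82,-0.1,0,0,0],
    [0.15,0.32,-0.2,0,0,0],
    [0,0,-0.3,0,0,0],
    [0,0,0,0,0,0]
  ],
  "claw": -0.6
}}

```text
time_s: 10.12
position: [0.6207, 0.2367, 0.3353]
eef_rot: [[0.147, 0.989, -0.005], [0.989, -0.147, -0.004], [-0.004, -0.005, -1.0]]
contact_force: [-0.4, -0.3, 0.0]
width: 0.198
finger_force: 0.0
```

>>> {"op": "servo_tool", "data": {
  "deltas": [
    [0.02,0.05,-0.3,0,0,0],
    [0,0,-0.3,0,0,0],
    [0,0,-0.18,0,0,0],
    [0,0,-0.06,0,0,0],
    [0,0,0,0,0,0],
    [0,0,0,0,0,0]
  ]
}}

```text
time_s: 10.88
position: [0.6229, 0.2421, 0.2893]
eef_rot: [[0.146, 0.989, 0.001], [0.989, -0.146, 0.0], [0.001, 0.001, -1.0]]
contact_force: [-0.6, 0.0, -0.1]
width: 0.198
finger_force: 0.0
```

>>> {"op": "servo_tool", "data": {
  "deltas": [
    [0,0,-0.05,0,0,0],
    [0,0,-0.03,0,0,0],
    [0,0,0,0,0,0]
  ]
}}

```text
time_s: 11.25
position: [0.6226, 0.2418, 0.2836]
eef_rot: [[0.146, 0.989, -0.0], [0.989, -0.146, -0.0], [-0.0, -0.0, -1.0]]
contact_force: [-0.3, -0.2, -0.5]
width: 0.203
finger_force: 0.0
```

>>> {"op": "servo_tool", "data": {
  "deltas": [
    [0,0,-0.02,0,0,0],
    [0,0,0,0,0,0],
    [0,0,0,0,0,0]
  ]
}}

```text
time_s: 11.62
position: [0.6227, 0.2419, 0.2827]
eef_rot: [[0.146, 0.989, 0.0], [0.989, -0.146, 0.0], [0.0, 0.0, -1.0]]
contact_force: [0.2, -0.4, 0.0]
width: 0.199
finger_force: 0.0
```

>>> {"op": "servo_tool", "data": {
  "deltas": [
    [0,0,-0.018,0,0,0],
    [-0.015,-0.1,0,0,0,0],
    [-0.037,-0.247,0,0,0,0],
    [-0.037,-0.247,0,0,0,0],
    [-0.037,-0.247,0,0,0,0],
    [-0.037,-0.247,0,0,0,0],
    [-0.037,-0.247,0,0,0,0],
    [-0.037,-0.247,0,0,0,0],
    [-0.022,-0.148,0,0,0,0],
    [0,0,0,0,0,0]
  ]
}}

```text
time_s: 12.88
position: [0.6072, 0.137, 0.2815]
eef_rot: [[0.147, 0.989, -0.0], [0.989, -0.147, -0.0], [-0.0, 0.0, -1.0]]
contact_force: [-0.1, 0.9, -0.9]
width: 0.197
finger_force: 0.0
```

Run:
```python
from h import *
c=cam('side','s2');w=cam('wrist','w6'); s=state(); print(s['position'])
im=np.hstack([cv2.resize(c['color'][190:280,190:310],(400,300)),cv2.resize(w['color'][150:420,100:460],(400,300))])
cv2.imwrite('pics/c3.png',im[:,:,::-1])
```

```text
[0.60713226 0.13840034 0.28163617]
```

View pics/c3.png

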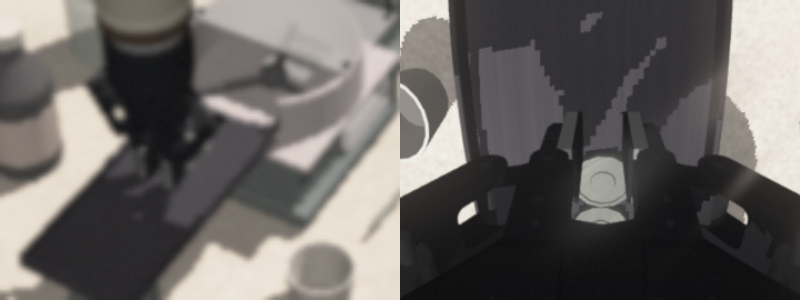

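The wrist view shows one token cradled between the fingers at crop (602,180) with the next straight ahead of it, so the line is being pushed straight. I'll continue over the lip.

>>> {"op": "servo_tool", "data": {
  "deltas": [
    [-0.02,-0.15,0,0,0,0],
    [-0.037,-0.247,0,0,0,0],
    [-0.037,-0.247,0,0,0,0],
    [-0.037,-0.247,0,0,0,0],
    [-0.037,-0.247,0,0,0,0],
    [-0.037,-0.247,0,0,0,0],
    [-0.037,-0.247,0,0,0,0],
    [-0.02,-0.1,0,0,0,0],
    [0,0,0,0,0,0]
  ]
}}

```text
time_s: 14.1
position: [0.5914, 0.0336, 0.2815]
eef_rot: [[0.147, 0.989, 0.0], [0.989, -0.147, 0.0], [0.0, 0.0, -1.0]]
contact_force: [-0.4, -0.2, 0.9]
width: 0.2
finger_force: 0.0
```

>>> {"op": "servo_tool", "data": {
  "deltas": [
    [0.02,0.1,0.2,0,0,0],
    [0.04,0.3,0.5,0,0,0],
    [0,0,0.7,0,0,0],
    [0,0,0.6,0,0,0],
    [0,0,0,0,0,0]
  ]
}}

```text
time_s: 14.72
position: [0.5959, 0.0606, 0.4058]
eef_rot: [[0.144, 0.99, 0.007], [0.99, -0.144, 0.001], [0.002, 0.007, -1.0]]
contact_force: [0.3, 0.2, 0.5]
width: 0.196
finger_force: 0.0
```

Run:
```python
from h import *
c=cam('side','s3');w=cam('wrist','w7');t=cam('top','t3'); s=state(); print(s['position'],s['time_s'])
r=lambda x,s=(400,300):cv2.resize(x,s)
im=np.vstack([np.hstack([r(c['color'][180:270,200:320]),r(w['color'])]),np.hstack([r(t['color'][160:250,200:320]),r(t['color'][185:230,310:370])])])
cv2.imwrite('pics/c4.png',im[:,:,::-1])
```

```text
[0.59465367 0.05871717 0.40120506] 14.875
```

View pics/c4.png

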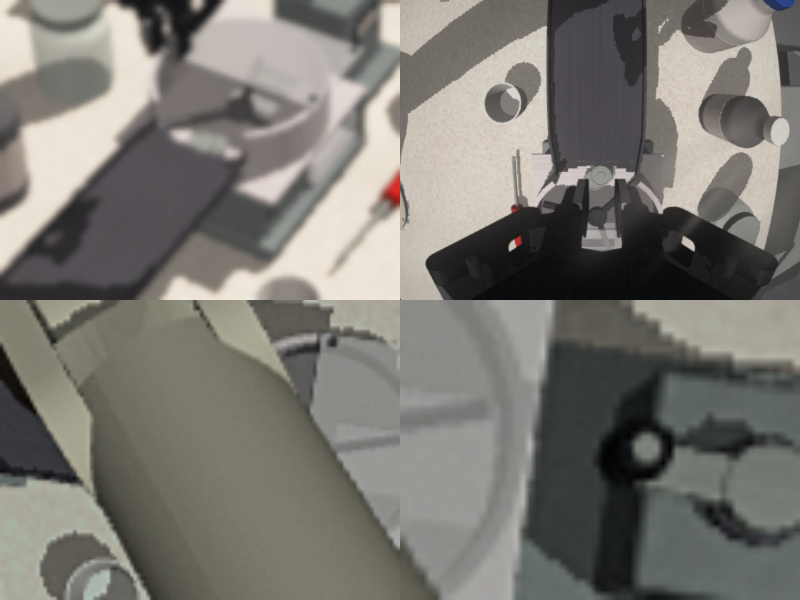

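The pan is now empty. A token shows at wrist pixel (280,249), just past the lip, and the crank grip has not moved. I'll check that token's height by numbers.

Run:
```python
from h import *
c=dict(np.load('pics/w7.npz')); P=fpts(c)
O=np.array([.576,-.039]);yh=np.array([.147,.989]);xh=np.array([.989,-.147])
M=lambda P:np.stack([(P[...,:2]-O)@xh,(P[...,:2]-O)@yh,P[...,2]],-1)*1e3
m=M(P)
print(m[249,280].round(1)); 
for v in range(225,270,4): print(v,m[v,268:296:5,1:].round(0).astype(int).tolist(), c['color'][v,268:296:5].mean(-1).astype(int).tolist())
# anything above pan floor?
g=(abs(m[...,0])<46)&(m[...,1]>84)&(m[...,1]<310)
print('pan z pct',np.percentile(m[g][:,2],[1,50,99]).round(1), 'bright',(g&(c['color'].mean(-1)>110)).sum())
s=dict(np.load('pics/side0.npz'));t=dict(np.load('pics/top0.npz'))
for n,cc in(('t',t),('s',s)):
    P=pts(cc); k=(P[...,2]>.19)&(P[...,2]<.215)&(abs(P[...,0]-.56)<.03)&(abs(P[...,1]+.159)<.03)
    print(n,k.sum(),np.median(P[k],0).round(4),P[k].min(0).round(4),P[k].max(0).round(4))
```

```text
[ 2.8 57.8 96. ]
225 [[84, 108], [84, 107], [84, 108], [84, 107], [84, 106], [84, 106]] [83, 79, 76, 79, 76, 87]
229 [[80, 107], [81, 107], [81, 108], [81, 108], [80, 106], [81, 108]] [76, 79, 79, 77, 78, 76]
233 [[69, 85], [73, 97], [74, 98], [74, 97], [73, 95], [71, 88]] [109, 96, 140, 140, 98, 78]
237 [[68, 93], [70, 97], [70, 97], [69, 95], [69, 96], [69, 94]] [96, 142, 149, 147, 144, 98]
241 [[66, 97], [66, 98], [66, 97], [66, 97], [66, 96], [66, 97]] [133, 146, 130, 122, 149, 142]
245 [[62, 96], [61, 95], [62, 97], [62, 97], [62, 97], [62, 97]] [137, 144, 147, 147, 144, 145]
249 [[58, 96], [58, 97], [58, 97], [58, 96], [58, 95], [58, 97]] [129, 148, 147, 148, 148, 138]
253 [[54, 97], [54, 96], [54, 97], [54, 96], [54, 96], [54, 96]] [148, 148, 152, 148, 148, 148]
257 [[165, 373], [50, 97], [50, 97], [50, 96], [50, 97], [45, 84]] [147, 147, 132, 140, 146, 199]
261 [[44, 92], [44, 92], [45, 93], [41, 85], [41, 84], [41, 85]] [150, 148, 142, 124, 109, 109]
265 [[41, 93], [40, 93], [37, 85], [37, 85], [37, 86], [37, 86]] [134, 138, 115, 108, 107, 108]
269 [[32, 85], [32, 85], [32, 85], [33, 86], [32, 83], [33, 86]] [108, 106, 107, 107, 107, 106]
pan z pct [105.5 286.8 372.9] bright 540
t 72 [ 0.5611 -0.1586  0.2042] [ 0.5517 -0.1696  0.193 ] [ 0.5715 -0.1493  0.2088]
s 44 [ 0.5613 -0.1516  0.2004] [ 0.552  -0.1681  0.1901] [ 0.5747 -0.1435  0.2123]
```

All three tokens are in the hopper, stacked to a top of about z 97. Now I go over the crank grip, opened.

>>> {"op": "servo_tool", "data": {
  "deltas": [
    [-0.05,-0.4,0.05,0,0,0],
    [-0.12,-0.75,0,0,0,0],
    [-0.12,-0.75,0,0,0,0],
    [-0.12,-0.75,0,0,0,0],
    [-0.1,-0.65,0,0,0,0],
    [-0.05,-0.32,0,0,0,0],
    [0,0,0,0,0,0],
    [0,0,0,0,0,0]
  ],
  "claw": 0.3
}}

```text
time_s: 15.88
position: [0.5617, -0.1568, 0.4045]
eef_rot: [[0.143, 0.99, 0.0], [0.99, -0.143, 0.002], [0.002, -0.0, -1.0]]
contact_force: [0.3, 0.1, -0.3]
width: 0.652
finger_force: 0.0
```

Run:
```python
from h import *
c=cam('wrist','w8'); s=state(); print(s['position'],s['eef_rot'].round(3).tolist(),s['qpos'].round(0))
P=fpts(c); k=(P[...,2]>.199)&(P[...,2]<.21)&(abs(P[...,0]-.56)<.03)&(abs(P[...,1]+.159)<.03)
print(k.sum(),P[k].mean(0),P[k].min(0),P[k].max(0))
k=(P[...,2]>.125)&(P[...,2]<.136)&(abs(P[...,0]-.55)<.08)&(P[...,1]<-.15)&(P[...,1]>-.3); print(k.sum()); 
if k.sum(): print(cv2.minAreaRect((P[k][:,:2]*1e3).astype(np.float32)))
```

```text
[ 0.56178396 -0.15658788  0.40464338] [[0.143, 0.99, 0.0], [0.99, -0.143, 0.001], [0.001, 0.0, -1.0]] [ 54.  30. -55.  98.  26.  66. -17.]
1061 [ 0.55958985 -0.15853077  0.20391546] [ 0.54884755 -0.16996035  0.19900706] [ 0.56977588 -0.14870375  0.20739006]
5804
((548.6475219726562, -213.30264282226562), (85.9487075805664, 86.13623046875), 81.49372100830078)
```

>>> {"op": "servo_tool", "data": {
  "deltas": [
    [-0.03,-0.04,-0.2,0,0,0],
    [0,0,-0.4,0,0,0],
    [0,0,-0.33,0,0,0],
    [0,0,-0.12,0,0,0],
    [0,0,0,0,0,0]
  ]
}}

```text
time_s: 16.55
position: [0.5596, -0.1612, 0.341]
eef_rot: [[0.145, 0.989, -0.001], [0.989, -0.145, 0.001], [0.001, -0.001, -1.0]]
contact_force: [0.0, 0.2, 0.5]
width: 0.648
finger_force: 0.0
```

>>> {"op": "servo_tool", "data": {
  "deltas": [
    [0,0,0,0,0,0],
    [0,0,0,0,0,0],
    [0,0,0,0,0,0],
    [0,0,0,0,0,0],
    [0,0,0,0,0,0]
  ],
  "claw": -1
}}

```text
time_s: 17.18
position: [0.56, -0.1615, 0.3424]
eef_rot: [[0.146, 0.989, 0.001], [0.989, -0.146, -0.0], [-0.0, 0.002, -1.0]]
contact_force: [0.6, 0.2, 5.6]
width: 0.245
finger_force: 58.6
```

```bash
python3 -c "
import numpy as np
a=np.radians(80+15*np.arange(13));p=55/60*np.c_[np.cos(a),np.sin(a)]
print(np.diff(p,axis=0).round(3).tolist())"
```

```text
[[-0.239, 0.01], [-0.234, -0.052], [-0.212, -0.11], [-0.176, -0.162], [-0.129, -0.202], [-0.072, -0.228], [-0.01, -0.239], [0.052, -0.234], [0.11, -0.212], [0.162, -0.176], [0.202, -0.129], [0.228, -0.072]]
```

>>> {"op": "servo_tool", "data": {
  "deltas": [
    [-0.239,0.01,0.02,0,0,0],
    [-0.234,-0.052,0,0,0,0],
    [-0.212,-0.11,0,0,0,0],
    [-0.176,-0.162,0,0,0,0],
    [-0.129,-0.202,0,0,0,0],
    [-0.072,-0.228,0,0,0,0]
  ]
}}

```text
time_s: 17.92
position: [0.4953, -0.2068, 0.3426]
eef_rot: [[0.146, 0.989, -0.0], [0.989, -0.146, 0.001], [0.001, -0.0, -1.0]]
contact_force: [5.9, 2.1, -6.0]
width: 0.24
finger_force: 59.3
```

>>> {"op": "servo_tool", "data": {
  "deltas": [
    [-0.01,-0.239,0,0,0,0],
    [0.052,-0.234,0,0,0,0],
    [0.11,-0.212,0,0,0,0],
    [0.162,-0.176,0,0,0,0],
    [0.202,-0.129,0,0,0,0],
    [0.228,-0.072,0,0,0,0],
    [0.239,-0.01,0,0,0,0],
    [0.234,0.052,0,0,0,0],
    [0.212,0.11,0,0,0,0],
    [0.176,0.162,0,0,0,0],
    [0.129,0.202,0,0,0,0],
    [0.072,0.228,0,0,0,0]
  ]
}}

```text
time_s: 19.42
position: [0.6041, -0.227, 0.3425]
eef_rot: [[0.148, 0.989, -0.003], [0.989, -0.148, -0.004], [-0.004, -0.003, -1.0]]
contact_force: [-7.0, -0.9, 3.4]
width: 0.24
finger_force: 60.4
```

>>> {"op": "servo_tool", "data": {
  "deltas": [
    [0.01,0.239,0,0,0,0],
    [-0.052,0.234,0,0,0,0],
    [-0.11,0.212,0,0,0,0],
    [-0.162,0.176,0,0,0,0],
    [-0.202,0.129,0,0,0,0],
    [-0.228,0.072,0,0,0,0],
    [-0.239,0.01,0,0,0,0],
    [-0.234,-0.052,0,0,0,0],
    [-0.212,-0.11,0,0,0,0],
    [-0.176,-0.162,0,0,0,0],
    [-0.129,-0.202,0,0,0,0],
    [-0.072,-0.228,0,0,0,0]
  ]
}}

```text
time_s: 20.92
position: [0.4955, -0.2049, 0.3427]
eef_rot: [[0.144, 0.99, 0.001], [0.99, -0.144, 0.003], [0.003, 0.001, -1.0]]
contact_force: [5.7, 2.9, -8.3]
width: 0.237
finger_force: 59.5
```

>>> {"op": "servo_tool", "data": {
  "deltas": [
    [-0.01,-0.239,0,0,0,0],
    [0.052,-0.234,0,0,0,0],
    [0.11,-0.212,0,0,0,0],
    [0.162,-0.176,0,0,0,0],
    [0.202,-0.129,0,0,0,0],
    [0.228,-0.072,0,0,0,0],
    [0.239,-0.01,0,0,0,0],
    [0.234,0.052,0,0,0,0],
    [0.212,0.11,0,0,0,0],
    [0.176,0.162,0,0,0,0],
    [0.129,0.202,0,0,0,0],
    [0.072,0.228,0,0,0,0]
  ]
}}

```text
time_s: 22.42
position: [0.6042, -0.2266, 0.3425]
eef_rot: [[0.147, 0.989, -0.003], [0.989, -0.147, -0.003], [-0.004, -0.003, -1.0]]
contact_force: [-8.3, -1.5, 2.1]
width: 0.24
finger_force: 60.6
```

>>> {"op": "servo_tool", "data": {
  "deltas": [
    [0.01,0.239,0,0,0,0],
    [-0.052,0.234,0,0,0,0],
    [-0.11,0.212,0,0,0,0],
    [-0.162,0.176,0,0,0,0],
    [-0.202,0.129,0,0,0,0],
    [-0.228,0.072,0,0,0,0],
    [-0.239,0.01,0,0,0,0],
    [-0.234,-0.052,0,0,0,0],
    [-0.212,-0.11,0,0,0,0],
    [-0.176,-0.162,0,0,0,0],
    [-0.129,-0.202,0,0,0,0],
    [-0.072,-0.228,0,0,0,0]
  ]
}}

```text
time_s: 23.92
position: [0.4955, -0.2054, 0.3428]
eef_rot: [[0.145, 0.989, 0.0], [0.989, -0.145, 0.002], [0.002, 0.0, -1.0]]
contact_force: [6.1, 2.4, -11.2]
width: 0.243
finger_force: 59.6
```

>>> {"op": "servo_tool", "data": {
  "deltas": [
    [-0.01,-0.239,0,0,0,0],
    [0.052,-0.234,0,0,0,0],
    [0.11,-0.212,0,0,0,0],
    [0.162,-0.176,0,0,0,0],
    [0.202,-0.129,0,0,0,0],
    [0.228,-0.072,0,0,0,0],
    [0.239,-0.01,0,0,0,0],
    [0.234,0.052,0,0,0,0],
    [0.212,0.11,0,0,0,0],
    [0.176,0.162,0,0,0,0],
    [0.129,0.202,0,0,0,0],
    [0.072,0.228,0,0,0,0]
  ]
}}

```text
time_s: 25.42
position: [0.6042, -0.2266, 0.3425]
eef_rot: [[0.147, 0.989, -0.003], [0.989, -0.147, -0.003], [-0.004, -0.003, -1.0]]
contact_force: [-8.3, -2.0, 1.0]
width: 0.243
finger_force: 60.7
```

>>> {"op": "servo_tool", "data": {
  "deltas": [
    [0.01,0.239,0,0,0,0],
    [-0.052,0.234,0,0,0,0],
    [-0.11,0.212,0,0,0,0],
    [-0.162,0.176,0,0,0,0],
    [-0.202,0.129,0,0,0,0],
    [-0.228,0.072,0,0,0,0],
    [-0.239,0.01,0,0,0,0],
    [-0.234,-0.052,0,0,0,0],
    [-0.212,-0.11,0,0,0,0],
    [-0.176,-0.162,0,0,0,0],
    [-0.129,-0.202,0,0,0,0],
    [-0.072,-0.228,0,0,0,0]
  ]
}}

```text
time_s: 26.92
position: [0.4955, -0.2054, 0.3427]
eef_rot: [[0.145, 0.989, 0.0], [0.989, -0.145, 0.002], [0.002, 0.0, -1.0]]
contact_force: [5.7, 2.5, -12.3]
width: 0.242
finger_force: 59.7
```

Run:
```python
from h import *
c=cam('side','s4'); t=cam('top','t4'); a=dict(np.load('pics/side0.npz')); b=dict(np.load('pics/top0.npz'))
O=np.array([.576,-.039]);yh=np.array([.147,.989]);xh=np.array([.989,-.147])
for n,x,y in(('s',c,a),('t',t,b)):
    P=pts(x); m=np.stack([(P[...,:2]-O)@xh,(P[...,:2]-O)@yh,P[...,2]],-1)*1e3
    g=(np.hypot(m[...,0],m[...,1])<76)&(m[...,2]<150)
    df=abs(x['color'].astype(int)-y['color'].astype(int)).mean(-1)
    k,l,st,ce=cv2.connectedComponentsWithStats((g&(df>25)).astype(np.uint8))
    print(n,g.sum(),[(st[i].tolist(),np.median(m[l==i],0).round().tolist()) for i in range(1,k) if st[i,4]>15])
    lo=g&(m[...,1]>12)&(m[...,2]>70)&(m[...,2]<105); print(np.histogram(m[lo][:,2],bins=[70,83,88,91,95,100,105])[0])
```

```text
s 1340 [([267, 203, 4, 7, 17], [20.0, -17.0, 95.0]), ([276, 211, 11, 5, 36], [-26.0, -6.0, 93.0]), ([251, 213, 18, 12, 92], [25.0, 43.0, 86.0])]
[ 31 182  34  23  18   1]
t 2686 [([272, 181, 20, 23, 138], [32.0, 35.0, 86.0]), ([267, 193, 13, 8, 45], [14.0, 57.0, 95.0]), ([300, 201, 14, 5, 39], [5.0, -31.0, 139.0]), ([283, 214, 8, 19, 46], [-54.0, 11.0, 85.0])]
[106 766  67  33  32   2]
```

The open part of the hopper now holds only the rotor arms. I'll add one more turn for safety and then let go.

>>> {"op": "servo_tool", "data": {
  "deltas": [
    [-0.01,-0.239,0,0,0,0],
    [0.052,-0.234,0,0,0,0],
    [0.11,-0.212,0,0,0,0],
    [0.162,-0.176,0,0,0,0],
    [0.202,-0.129,0,0,0,0],
    [0.228,-0.072,0,0,0,0],
    [0.239,-0.01,0,0,0,0],
    [0.234,0.052,0,0,0,0],
    [0.212,0.11,0,0,0,0],
    [0.176,0.162,0,0,0,0],
    [0.129,0.202,0,0,0,0],
    [0.072,0.228,0,0,0,0]
  ]
}}

```text
time_s: 28.52
position: [0.6042, -0.2266, 0.3425]
eef_rot: [[0.147, 0.989, -0.003], [0.989, -0.147, -0.003], [-0.004, -0.003, -1.0]]
contact_force: [-8.7, -1.7, 1.1]
width: 0.238
finger_force: 60.8
```

>>> {"op": "servo_tool", "data": {
  "deltas": [
    [0.01,0.239,0,0,0,0],
    [-0.052,0.234,0,0,0,0],
    [-0.11,0.212,0,0,0,0],
    [-0.162,0.176,0,0,0,0],
    [-0.202,0.129,0,0,0,0],
    [-0.228,0.072,0,0,0,0],
    [-0.239,0.01,0,0,0,0],
    [-0.2,-0.045,0,0,0,0],
    [0,0,0,0,0,0],
    [0,0,0,0,0,0]
  ]
}}

```text
time_s: 29.78
position: [0.5327, -0.1634, 0.3427]
eef_rot: [[0.146, 0.989, -0.002], [0.989, -0.146, 0.0], [0.0, -0.002, -1.0]]
contact_force: [-2.4, -1.4, -5.7]
width: 0.242
finger_force: 60.2
```

>>> {"op": "servo_tool", "data": {
  "deltas": [
    [0,0,0,0,0,0],
    [0,0,0,0,0,0],
    [0,0,0,0,0,0],
    [0,0,0.3,0,0,0],
    [0,0,0.6,0,0,0],
    [0,0,0.6,0,0,0],
    [0,0,0.6,0,0,0],
    [0,-0.5,0.3,0,0,0],
    [0,-0.8,0,0,0,0],
    [0,-0.8,0,0,0,0],
    [0,0,0,0,0,0]
  ],
  "claw": 0.2
}}

```text
time_s: 31.15
position: [0.5322, -0.295, 0.4872]
eef_rot: [[0.154, 0.988, 0.0], [0.988, -0.154, -0.001], [-0.001, 0.001, -1.0]]
contact_force: [-0.9, 0.8, -0.4]
width: 0.602
finger_force: 0.0
```

Run:
```python
from h import *
w=cam('wrist','w9'); t=cam('top','t5'); sd=cam('side','s5'); s=state(); print(s['position'],s['contact_force'],s['time_s'])
O=np.array([.576,-.039]);yh=np.array([.147,.989]);xh=np.array([.989,-.147])
for n,P in(('w',fpts(w)),('t',pts(t)),('s',pts(sd))):
    m=np.stack([(P[...,:2]-O)@xh,(P[...,:2]-O)@yh,P[...,2]],-1)*1e3
    g=(abs(m[...,0])<82)&(abs(m[...,1]+45)<42)
    print(n,g.sum(),np.histogram(m[g][:,2],bins=[0,24,29,34,40,62,80,90,100,130,145])[0])
    g&=(m[...,2]>24)&(m[...,2]<62)
    if g.sum(): print(m[g].mean(0),np.percentile(m[g],[2,98],axis=0).round())
# project bin floor & hopper to images: brightness maps by machine xy through cover/outlet in top view
def proj(c,x,y,z):
    p=np.r_[O+xh*x+yh*y,z]; q=c['R']@p+c['t']; return c['fx']*q[0]/q[2]+c['cx'],c['fy']*q[1]/q[2]+c['cy']
g=lambda c:c['color'].mean(-1)
b=dict(np.load('pics/top0.npz'))
for nm,c in(('t0',b),('t5',t)):
    print(nm)
    for x in range(72,-80,-12): print([int(g(c)[int(round(v)),int(round(u))]) for y in range(72,-80,-9) for u,v in [proj(c,x,y,.087)]])
```

```text
[ 0.5335331  -0.28840545  0.48766317] [-0.07143414 -0.10519186  0.82155655] 31.3
w 4989 [   0    0    0    0    0    0  895  120  200 3774]
t 2136 [   0    0    0    0    0    0    0    0    0 2135]
s 1313 [ 18  41  32  30  67   5 227  35  17 835]
[-46.77453316 -56.11774467  38.06537082] [[-81. -86.  25.]
 [ 57.  -4.  57.]]
t0Traceback (most recent call last):
  File "<stdin>", line 17, in <module>
IndexError: index -4014 is out of bounds for axis 0 with size 420
```

Run:
```python
from h import *
O=np.array([.576,-.039]);yh=np.array([.147,.989]);xh=np.array([.989,-.147])
def grid(c,z,fish,xs,ys):
    out=np.zeros((len(xs),len(ys)),int); g=c['color'].mean(-1)
    for i,x in enumerate(xs):
        for j,y in enumerate(ys):
            q=c['R']@np.r_[O+(xh*x+yh*y)/1e3,z]+c['t']; a=q[:2]/q[2]
            if fish: r=np.hypot(*a); a=a*np.arctan(r)/r
            u,v=c['fx']*a[0]+c['cx'],c['fy']*a[1]+c['cy']; 
            if 0<=v<419.5 and 0<=u<559.5: out[i,j]=g[int(round(v)),int(round(u))]
    return out
L=lambda n:dict(np.load(f'pics/{n}.npz'))
xs,ys=range(72,-80,-10),range(36,-82,-8)
for n,f,z in(('t0',0,.087),('t5',0,.087),('w9',1,.087)):
    print(n,z); print(grid(L(n),z,f,xs,ys))
```

```text
t0 0.087Traceback (most recent call last):
  File "<stdin>", line 15, in <module>
  File "<stdin>", line 12, in <lambda>
    fid = stack.enter_context(open(os.fspath(file), "rb"))
                              ~~~~^^^^^^^^^^^^^^^^^^^^^^^
FileNotFoundError: [Errno 2] No such file or directory: 'pics/t0.npz'
```

```bash
cat > g.py <<'E'
from h import *
np.set_printoptions(linewidth=150)
O=np.array([.576,-.039]);yh=np.array([.147,.989]);xh=np.array([.989,-.147])
def grid(c,z,fish,xs,ys):
    out=np.zeros((len(xs),len(ys)),int); g=c['color'].mean(-1)
    for i,x in enumerate(xs):
        for j,y in enumerate(ys):
            q=c['R']@np.r_[O+(xh*x+yh*y)/1e3,z]+c['t']; a=q[:2]/q[2]
            if fish: r=np.hypot(*a); a=a*np.arctan(r)/r
            u,v=c['fx']*a[0]+c['cx'],c['fy']*a[1]+c['cy']
            if 0<=v<419.5 and 0<=u<559.5: out[i,j]=g[int(round(v)),int(round(u))]
    return out
L=lambda n:dict(np.load(f'pics/{n}.npz'))
E
python3 - <<'E'
from g import *
xs,ys=range(72,-80,-10),range(36,-82,-8)
for n,f,z in(('top0',0,.087),('t5',0,.087),('w9',1,.087)):
    print(n,z); print(grid(L(n),z,f,xs,ys))
E
```

```text
top0 0.087
[[ 68  84  88  87 136 133 134 136 137 134 117 121 134 158 157]
 [ 86  86  89  86 135 135 134 134 134 134 133 129 119 132 159]
 [ 86  87  89  86 138 134 135 135 133 136 134 137 134 119 133]
 [ 62  89  89  86 137 134 135 132 134 133 132 134 132 134 116]
 [ 50  29  93  89 138 134 133 133 134 133 132 133 133 134 130]
 [ 86  92  28  92 137 134 135 147 147 148 145 152 139 114 126]
 [ 87  87  91  27 128 118 127 145 133 115 116 143 147 148 149]
 [ 86  88  88  68 121 121 118 144 146 150 149 147 147 148 147]
 [ 86  88  88  92 124 119 124 149 147 148 147 148 146 147 148]
 [ 85  89  89  89 120 137 136 147 147 147 148 146 149 147 150]
 [ 86  89  90  90 127 136 136 137 137 136 136 138 135 136 136]
 [ 87  91  92  59 135 136 137 136 136 137 134 136 136 137 134]
 [ 85  89  91  59 143 135 137 135 135 135 135 134 138 132 143]
 [ 88  89  94  26 141 135 136 135 137 137 135 134 131 147 158]
 [100  85  93  22 140 136 136 136 136 137 137 136 160 158 158]
 [149 117 161 136 145  43 137 135 131 143 160 159 157 158 159]]
t5 0.087
[[ 70  84  91  87 141 137 136 137 137 138 122 123 137 137 137]
 [ 89  8
[... 1255 characters left out ...]
7  68]
 [  0   0   0   0   0   0   0   0   0   0 113 113 134 130  85]
 [  0   0   0   0   0   0   0   0   0   0 139 140 139 128  83]
 [  0   0   0   0   0   0   0   0   0   0 139 141 141 129  53]
 [  0   0   0   0   0   0   0   0   0   0 139 140 140 130  53]
 [  0   0   0   0   0   0   0   0   0   0 140 139 140 130  69]
 [  0   0   0   0   0   0   0   0   0   0 130 129 128 130  96]
 [  0   0   0   0   0   0   0   0   0   0 129 130 128 118  97]
 [  0   0   0   0   0   0   0   0   0   0 128 130 125 133 138]
 [  0   0   0   0   0   0   0   0   0   0 129 128 117 145 151]
 [  0   0   0   0   0   0   0   0   0   0 128 117 150 150 154]
 [  0   0   0   0   0   0   0   0   0   0 145 148 150 150 148]]
```

Run:
```python
from g import *
np.set_printoptions(linewidth=200)
print('top bin plane before/after')
xs,ys=range(40,-44,-6),range(-10,-86,-5)
print(grid(L('t5'),.03,0,xs,ys)-grid(L('top0'),.03,0,xs,ys))
a,b=L('side0'),L('s5'); print('side diff, bin')
xs,ys=range(0,-84,-6),range(-4,-90,-5)
print(grid(b,.03,0,xs,ys)-grid(a,.03,0,xs,ys))
print(grid(L('w9'),.03,1,range(40,-44,-6),range(-10,-86,-5)))
```

```text
top bin plane before/after
[[  0   2   3   2   1   2   2   4   4   4  -3  -9 -16 -15   3   2]
 [  3   0   1   2   2   3   2   5 -17 -10 -11 -10   1  -3   2   2]
 [  3   1   4   2   6  -7 -13 -31 -30 -29 -14  10  12  37  37   3]
 [  6   4   3 -27 -30 -33 -26  30  33  17  16   1  -5 -13   5   3]
 [  2  -6 -23   1  11  26  34  23  28 -15 -11 -22 -16 -20   1   4]
 [  2   5  30  17  25   8  -2   1   0 -20 -17 -17 -18 -21   4   2]
 [  3   3   1   0   2   3   5   1 -19 -23 -18 -20 -23 -21   8   2]
 [  0   4   2   2   4   1   2   6  -7 -20 -19 -18 -17 -20   4   4]
 [  2   4   4   1   1   4   2   2 -10 -17 -18 -17 -20 -14   3   2]
 [  6   2   2   4   4   3   3   4  -8 -19 -17 -21 -23 -13   3   4]
 [  4   3   4   4   2   4   0   3   3   3  -5 -17   1   5   2   2]
 [  5   4   5   5   5   0   0   0   2   1   2   5   3   3   0   2]
 [  1   0   3   3   1   4   3   0   4   6   4   4   4   2   3   3]
 [  5   1   2   4   2   1   3   4   4   3   3   1   2   3   2   5]]
side diff, bin
[[  2   3   1   2   2   2   3   7  13  -6 -11 -28 -13  -2   1  -1   3   2]
 [  0   1   2   1   2   2   1   2   2   1 -1
[... 1170 characters left out ...]
  88  86  85 112 150 152  41]
 [  0   0 136 139 139 138 141 131 129  89  84  87  94 131  99  40]
 [  0   0 139 140 140 139 141 135 129  67  68  57  71  86  86  38]
 [  0   0 139 139 139 140 140 135 130  66  52  52  51  88  88  43]
 [  0   0 140 140 140 140 140 136 130  67  52  52  52  87  90  61]
 [  0   0 139 139 140 140 140 135 130  70  50  52  52  88  96  58]
 [  0   0 139 140 139 140 140 130 129  71  54  52  67 146 154  63]
 [  0   0 140 140 139 140 140 130 129  75  87  92 105 151 150  56]
 [  0   0 139 139 140 138 140 130 128 100  96  93 123  36  35  35]
 [  0   0 130 129 129 128 129 129 119 102  96  95  38  37  61  48]
 [  0   0 129 129 128 130 129 129 126 107  97  80  36 113 115 113]]
```

Run:
```python
from g import *
np.set_printoptions(linewidth=200)
xs,ys=range(60,-64,-10),range(76,30,-5)
print(grid(L('t5'),.087,0,xs,ys)-grid(L('top0'),.087,0,xs,ys))
P=pts(L('t5'));
for v,u in((189,200),(190,215),(194,230),(196,246)): print(P[v,u].round(3),L('t5')['color'][v,u])
P=pts(L('t5')); d=np.hypot(P[...,0]-.413,P[...,1]+.2145)<.03; print('dish z',np.percentile(P[d][:,2],[5,50,90]))
```

```text
[[   4    2    3    0   -5    0    2    0    1    0]
 [   2    3    2  -19   80  111   94    4    2    1]
 [   3    1    1 -105 -105  -93  -32   48   26   21]
 [  -1    4    3    4    7    0  -88  -23  -11   62]
 [   2    3    4    3    2    5    5   -1    3  -61]
 [   1    2    2    4    0    1    5    0    3    2]
 [   5    2    3    4    2    4    4    3    2    1]
 [   4    2    4    2    5    3    3   -1    1    1]
 [   3    2    3    0    3    4    3    0    2    2]
 [   1    4    5    2    3    2    3    2    2    3]
 [   2   -1    2    3    4    1    2    1    1    3]
 [   5   -1    2   -8    2    3    5    3    4    5]
 [   3    4    0    2    3    5    2    0   -1    3]]
[0.617 0.207 0.109] [53 54 58]
[0.615 0.168 0.106] [62 62 66]
[0.604 0.128 0.108] [30 30 31]
[0.598 0.086 0.108] [30 29 31]
dish z [0.00292563 0.71481315 0.73190454]
```

```bash
python3 -c "
from rig import sign_off; print(sign_off())"
```

```text
the job is handed in; nothing more can be done
None
```

The job is handed in at about 31 s: the washer is in the dish, all three tokens were swept into the hopper and cranked about 4 turns, and the hopper now looks empty, though under the cover and hub I could only see part of what is in the box and could not count three tokens there.

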